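# Unpin a crucible case, wedge its sprung catch and take the crucible out

## Task

Get the crucible out for the furnace run: pull the yellow-headed retaining pin out of the staple on the front of the grey case and put it in the open green parts box, then push the rubber bung, small end down, into the gap behind the wing of the sprung catch so that it stays wedged open. Swing the lid up by its lip until it stays open by itself, then lift out the white crucible and stand it upright on the white tile, near its middle; leave the bung wedged, and the other things where they are.

Things in the scene. Friction and masses are not known exactly. Their poses are not given: they have to be found in the camera images.
- crucible_case: Grey steel case, fixed on the bench: 120 (x) x 200 (y) x 70 high, lid on top to z 76. Origin: centre of the underside; its front looks along its -x. Foam bed inside, top at z 36. On the front: steel strike plate (face at x -63), sprung catch before it, hasp staple (loop, z 57-71, x to -107, y -10 to 10) through a slot in the catch. Nothing above z 82 but the pin. All mm, in the case's frame.
- staple (a point): Top of the staple's opening (10 mm by 12 mm, upright), on the case at (-98, 0, 71): the pin's axis at the start. Axes as the case's.
- throat (a point): Mouth of the gap behind the catch's wing, on the case at (-72, -41, 66); the bung is pushed in from above. 18 mm wide in x, from the strike plate (x -63) to the bend of the wing (x -81), y -60 to -23; above it the wing's edge turns outward to a 23 mm wide mouth at z 76. A ledge on the strike plate at z 40, 26 mm below the mouth, stops the bung (10 to 20 N to push home). Axes as the case's.
- catch (a joint): Sprung leaf, 62 mm tall, hinged at its foot (case x -84, z 20). 0 = shut, its nose (y -9 to 9, top z 82) 8 mm over the tongue of the lid, which cannot rise; grows (rad) as it leans away from the case, lid free from 0.15. Spring 0.10 N m shut, 0.18 at 0.2: it shuts when let go. Pin in: opens under 0.1. Bung home on the ledge: about 0.2.
- case_lid (a joint): Lid angle, rad: 0 = shut, grows as the front edge rises; stops at 1.75, leaning back past upright, and stays there. Left below about 1.55 it falls shut. Lid 0.25 kg.
- lid_hinge (a point): Middle of the lid's hinge line along y, on the case at (60, 0, 70). Axes as the case's.
- lid_lip (a point): Lower front edge of the lid's lifting lip, middle of its width: a 5 mm steel tab sticking out 23 mm in front of the case beside the catch (case y 50 to 92, x -60 to -83, z 71 to 76), nothing but the bench below it. Turns with the lid; 143 mm from the hinge line.
- pin: Retaining pin, 69 mm long, 50 g: steel shank 9 diameter, 39 long; ribbed yellow head 18 diameter, 30 long. Origin: lower end of the shank; z towards the head. It hangs upright in the staple, head resting on it (head from z 71 to 101), and draws straight up.
- pin_mid (a point): Point on the pin's axis 35 mm from its lower end.
- bung: Red-brown tapered rubber bung, 58 high, diameter 16 at the foot, 23 at 8 mm height, 35 at the top, 35 g, standing on its small end on the bench. Origin: centre of the small end.
- parts_box: Green steel parts box, fixed, its lid standing open at its rear (+x): inside 75 x 120 mm, rim 36 mm above the bench, floor 3 mm; the open lid rises to about 115 mm, from x +41 to +70. Origin: centre of its underside.
- crucible: White conical crucible, 40 diameter at the rim, 22 at the foot, 32 high, 30 g, standing on the foam inside the case (rim at z 68, just under the shut lid). Origin: centre of its foot; z up.
- tile: White ceramic tile, 110 x 110 x 8 mm, fixed flat on the bench. Origin: centre of its underside.
- tile_top (a point): Centre of the tile's upper face.
- ptfe_roll: White reel of thread tape, 52 diameter x 12, lying on the foam at the case's -y end: a bystander. Origin: centre of its underside.
- glue_bottle: Small white bottle with a blue cap, 31 diameter x 82 high, upright at the back on the right: a bystander. Origin: centre of its underside.
- tape_roll: Roll of tape, 104 diameter x 19, flat at the back on the left: a bystander. Origin: centre of its underside.
- syringe: Syringe, 118 long, 17 high, lying at the front edge on the right: a bystander. Origin: centre of its underside.
- marker: Red and white marker, 132 long, 19 high, lying at the front edge on the left: a bystander. Origin: centre of its underside.

How it is judged:
On the way, in this order (a step that is already met when the one before it is completed fails the run):
1. the pin is out of the staple (distance between pin_mid and staple above 0.06 m), for 0.1 s.
2. the pin is in the parts box, let go (x of pin_mid in the frame of parts_box between -0.042 and 0.045 m and y of pin_mid in the frame of parts_box between -0.066 and 0.066 m and z of pin_mid in the frame of parts_box below 0.055 m and linear speed of pin below 0.05 m/s and contact force between each of the arm, the fingers and pin below 0.1 N), for 0.2 s.
3. the bung, let go, holds the catch open (value of joint catch above 0.15 rad and contact force between bung and crucible_case above 0.5 N and contact force between the fingers and bung below 0.1 N and contact force between the fingers and crucible_case below 0.1 N), for 0.3 s.
4. the lid stays open by itself (value of joint case_lid above 1.6 rad and contact force between the fingers and crucible_case below 0.1 N), for 0.2 s.
At the end, for the whole second after the job is handed in: The crucible stands upright (within 0.12 rad) and at rest on the tile, its centre within 35 mm of the tile's centre; the pin rests in the parts box; the lid is open beyond 1.6 rad; the bung still holds the catch open beyond 0.15 rad; nothing else has been moved (x of pin_mid in the frame of parts_box between -0.042 and 0.045 m and y of pin_mid in the frame of parts_box between -0.066 and 0.066 m and z of pin_mid in the frame of parts_box below 0.055 m and value of joint catch above 0.15 rad and value of joint case_lid above 1.6 rad and horizontal distance between crucible and tile_top below 0.035 m and z of crucible in the frame of tile_top between -0.004 and 0.006 m and angle between crucible's own z axis and vertical below 0.12 rad and linear speed of each of crucible, pin below 0.02 m/s); the robot touches nothing.
It fails at once if one of the other things is moved more than 30 mm (distance of any of ptfe_roll, glue_bottle, tape_roll, syringe, marker from where it was at the start of the episode above 0.03 m).
It also fails if it takes over 72 s, if anything falls off the work surface, if the arm or the gripper's body presses on something with over 40 N, if the wrist force passes 120 N, or if a joint passes its speed limit or range.

## Robot

A 6-joint arm with a two-finger parallel gripper is mounted at the origin on a cart in front of the work surface, level with it; the furniture and walls round the work are solid. World frame = base frame: x ahead of the robot, y to its left, z up, the work surface at z = 0. Lengths are in m, angles in rad, forces in N, time in s.
With the tool pointing down it reaches from about 0.425 to 1.125 m from the base axis. Payload 14.9 kg.
Tool frame: the origin (TCP) lies on the centre line of the jaws, within the pads' length; the fingertips stand 25 mm ahead of it and the grasp point (between the pads) lies 6 mm ahead of it (r.nose_length is the distance from the TCP to the fingertips, in m); z points along the fingers, y is the line along which they close (so a half turn about z gives the same grasp; the last joint's range is limited). The gripper opens to 91 mm and grips with 3 to 60 N. Pads are 32 mm wide; open, the fingers measure 118 mm over their backs; the gripper's body (76 mm by 178 mm) begins 60 mm behind the grasp point.
Start: joints at [1.085, 0.379, 1.734, -0, 1.028, -0.033], TCP at [0.306, 0.629, 0.239] pointing down, gripper open.
Joint ranges: [-2.77, 2.77], [-0.74, 2.19], [0, 2.66], [-1.06, 4.2], [0.31, 2.87], [-3.08, 3.08]. Speed limits (rad/s): [1.89, 1.89, 2.39, 3.14, 3.14, 3.14].

## Interface

Orientations are given as a unit quaternion [x, y, z, w].
In Python, from plant import r gives the robot as it stands.
- The arm moves only by the tool jog_arm, called after "Request:" by a JSON object that holds its "method" and its "body", one argument or row to a line. Schema: {"type":"object","properties":{"moves":{"type":"object","properties":{"motion":{"type":"array","items":{"type":"array","items":{"type":"number"},"minItems":4,"maxItems":4},"minItems":1,"maxItems":12}},"additionalProperties":false,"required":["motion"]},"jaw":{"type":"number"},"force":{"type":"number"},"only":{"type":"string"},"quiet":{"type":"boolean"},"lines":{"type":"string"}},"required":["moves"],"additionalProperties":false}. moves is an object whose key "motion" holds a list of rows, 1 to 12 of them, each of 4 numbers: dx, dy, dz in m, then a turn about the tool's z in rad; each row is the pose to reach, as a shift and turn from the pose commanded when the call began, along the tool's axes at that moment; what a row does not reach only later rows make up. A row lasts 1/8 s, in which the tool goes at most 0.0625 m and 0.188 rad, less where a joint would pass 70% of its speed; a pose out of reach is approached as far as the arm can. jaw is the opening from 0.0 (shut) to 1.0 (fully open), set as the call begins (left out keeps the last). The fingers move at their own pace and stop on an object; force is the grip in N (left out, the last holds). Time passes only in rows, so rows that do not move let the fingers close. The tool returns the time, the measured TCP pose, the force, the opening and the grip force at its end. only (a regular expression) keeps the lines of the reply that match it, lines (a string "A,B") keeps lines A to B, and quiet returns only ok. Input that does not fit is refused with a message, and nothing moves.
- r.get_obs(): the state, without advancing time (a new reading comes with each control period).
- r.camera(name): name is "scene" or "top" or "wrist"; returns a dict with "img" (480x640x3 uint8, red, green, blue), "K" (3x3 intrinsics, pixels), "eye" and "orientation" of the camera in the world; the wrist camera has in their place "tool_from_camera" (4x4, takes a point from camera to tool coordinates, whose origin is the TCP and whose axes are the flange's). Camera axes: x right, y up, looking along -z (the intrinsics and any distortion apply to the point x, -y, -z); pixel columns grow to the right and rows downward; lengths in m; the calibration is good to about 2 mm. A picture is of the moment at which its call begins: read the wrist's pose just before it. There is no depth.
- r.hand_in(): hands the job in; it is judged then, once.
The state is a dict: "t": time; "joints": joint angles; "dq": joint speeds; "tau": joint torques, N m; "position": TCP position; "eef_rot": TCP orientation; "force": force on the tool from outside, world axes, zero at the start; "torque": the same for the moment, N m; "finger_gap": opening from 0.0 (shut) to 1.0 (fully open); "grasp_force": force on a finger pad.
Only numpy, scipy, OpenCV 4.12 (cv2) and the standard library are available. Lean on these libraries where they do the work, as an engineer would, in place of code of your own. Each camera call takes 0.05 s, during which the arm holds its last target. There are 200 camera calls.

## Working session

There is one attempt and no reset: what is moved stays moved. The work goes in short steps, Python scripts to look and compute and a tool call to move; the robot and the scene stay as the last step left them, time stands still between calls to the robot, and variables do not carry over. Pictures are saved under pics/ and viewed, at most 10 in all, crops included, and the job is handed in when it is done.

```bash
ls; mkdir -p pics
```

Run:
```python
from plant import r
import cv2
o=r.get_obs();print({k:(o[k]) for k in ['t','position','eef_rot','finger_gap']})
for n in ['scene','top']:
    c=r.camera(n);cv2.imwrite(f'pics/{n}0.png',c['img'][:,:,::-1]);print(n,c['K'],c['eye'],c['orientation'],[k for k in c])
c=r.camera('wrist');print(c['tool_from_camera'],c['K'])
```

```text
pics
plant.py
{'t': 0.0, 'position': array([0.30608061, 0.62914409, 0.23831833]), 'eef_rot': array([ 2.24434859e-01,  9.74488954e-01, -5.05241280e-04, -1.33222520e-04]), 'finger_gap': 1.001483504911961}
scene [[547.25052273   0.         316.93264529]
 [  0.         547.25052273 239.21779036]
 [  0.           0.           1.        ]] [ 0.09859666 -0.9218667   0.84735893] [ 0.4286688  -0.10565698 -0.22773093  0.86788149] ['img', 'K', 'eye', 'orientation']
top [[608.0458383    0.         318.28968124]
 [  0.         608.0458383  234.31493219]
 [  0.           0.           1.        ]] [ 0.3932152  -0.05187693  1.49117727] [-0.04936148  0.05244967  0.71374423 -0.69669336] ['img', 'K', 'eye', 'orientation']
[[ 7.04987124e-04  9.61651285e-01  2.74274150e-01  7.81240310e-02]
 [ 9.99999744e-01 -7.11350876e-04 -7.62574951e-05  6.22914988e-04]
 [ 1.21772039e-04  2.74274134e-01 -9.61651540e-01 -1.47243166e-01]
 [ 0.00000000e+00  0.00000000e+00  0.00000000e+00  1.00000000e+00]] [[341.8352113    0.         322.49451275]
 [  0.         341.8352113  242.51926952]
 [  0.           0.           1.        ]]
```

View pics/top0.png

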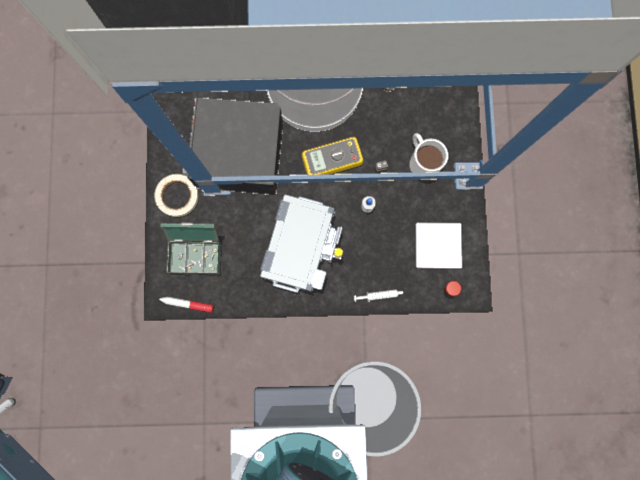

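View pics/scene0.png

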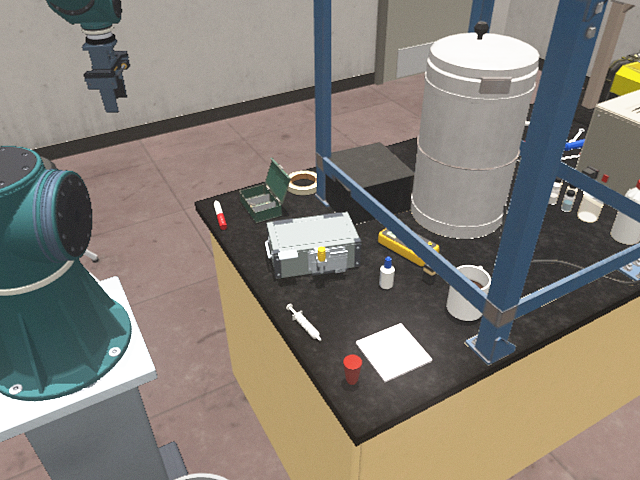

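The top view shows the case at about (300,243), with its front facing right (world -y). The pin head is at (338,253), the bung at (454,289), the tile at (439,246), the box at (193,257), the lip at (318,282) and a blue rack bar along row 180. The scene view shows the same objects: pin (321,254), bung (352,365), tile (394,351).

Create h.py:
```python
import numpy as np, cv2
from scipy.spatial.transform import Rotation as R
from plant import r
def cam(n):
    o=r.get_obs(); c=r.camera(n)
    if n=='wrist':
        T=np.eye(4);T[:3,:3]=R.from_quat(o['eef_rot']).as_matrix();T[:3,3]=o['position'];T=T@np.array(c['tool_from_camera'])
    else:
        T=np.eye(4);T[:3,:3]=R.from_quat(c['orientation']).as_matrix();T[:3,3]=c['eye']
    c['T']=T;return c
def ray(c,p):
    K=c['K'];d=np.array([(p[0]-K[0,2])/K[0,0],-(p[1]-K[1,2])/K[1,1],-1])
    d=c['T'][:3,:3]@d;return c['T'][:3,3],d/np.linalg.norm(d)
def plane(c,p,z):
    e,d=ray(c,p);return e+d*(z-e[2])/d[2]
def cross(c1,p1,c2,p2):
    e1,d1=ray(c1,p1);e2,d2=ray(c2,p2)
    A=np.stack([d1,-d2],1);s=np.linalg.lstsq(A,e2-e1,rcond=None)[0]
    a,b=e1+s[0]*d1,e2+s[1]*d2
    return (a+b)/2,np.linalg.norm(a-b)
def proj(c,P):
    q=np.linalg.inv(c['T'])@np.r_[P,1];K=c['K']
    return np.array([K[0,0]*q[0]/-q[2]+K[0,2],K[1,1]*-q[1]/-q[2]+K[1,2]])
def hsv(c): return cv2.cvtColor(c['img'],cv2.COLOR_RGB2HSV)
def blobs(m,amin=15):
    n,l,s,ce=cv2.connectedComponentsWithStats(m.astype(np.uint8)*255)
    return [(s[i],ce[i],l==i) for i in range(1,n) if s[i][4]>=amin]
def toolvec(dw):
    o=r.get_obs();return R.from_quat(o['eef_rot']).as_matrix().T@np.array(dw)
```

Run:
```python
from h import *
np.set_printoptions(precision=4,suppress=True)
C={n:cam(n) for n in('top','scene')}
for n,c in C.items():
    H=hsv(c);h,s,v=[H[...,i].astype(int) for i in range(3)]
    for nm,m in dict(yel=(abs(h-28)<6)&(s>150)&(v>120),red=((h<6)|(h>174))&(s>150)&(v>90),grn=(abs(h-75)<20)&(s>50)&(v>40),white=(s<20)&(v>225),blue=(abs(h-112)<8)&(s>150)&(v>60)).items():
        for st,ce,_ in blobs(m,30):
            if (150<st[0]<490 and 190<st[1]<320) if n=='top' else (st[0]>190 and 150<st[1]<390):print(n,nm,st,ce)
t=C['top']
x,y,w,h=250,185,110,120
cv2.imwrite('pics/topcase.png',cv2.resize(t['img'][y:y+h,x:x+w,::-1],None,fx=5,fy=5,interpolation=cv2.INTER_CUBIC))
```

```text
top yel [334 248   9   9  50] [338.14 251.86]
top red [190 301  23  12 140] [200.7    306.4571]
top grn [161 224  55  16 666] [189.9279 232.036 ]
top white [ 261  196   76   93 4328] [300.7428 243.7981]
top white [363 197  12  12  62] [368.2742 203.4355]
top white [ 416  223   46   45 1953] [438.5443 245.3287]
top white [274 283  24   9  46] [285.1522 287.3913]
top white [355 291  48   9 195] [380.5692 294.7487]
top white [160 298  30   9 146] [175.7329 301.6712]
scene yel [379 232  35  22  74] [395.7973 242.8514]
scene yel [318 247   7  14  76] [321.0526 253.1053]
scene red [602 175   6   7  31] [604.5484 178.0968]
scene red [217 213  10  17  99] [221.4848 221.3838]
scene red [343 355  19  15 221] [352.1448 361.638 ]
scene grn [266 162  23  39 491] [276.9735 180.6599]
scene grn [242 186  21  12 151] [252.7815 191.3907]
scene grn [241 194  41  27 285] [264.814  210.8702]
scene white [561 155  19   5  35] [570.     156.6571]
scene white [289 171  16   6  34] [295.4412 173.3529]
scene white [289 183  27   7  77] [302.0779 186.8052]
scene white [626 188  14  16 125] [634.208 194.328]
scene white [214 201   8  13  70] [217.4286 207.0857]
scene white [ 267  212   91   47 2449] [310.6439 233.9428]
scene white [579 212  18  10 130] [587.1154 216.3385]
scene white [265 241   7  17  47] [267.383  249.3191]
scene white [330 249  18   5  32] [338.625  251.5625]
scene white [457 265  34  25 120] [478.475 273.25 ]
scene white [380 266  15   8  76] [387.1053 269.8026]
scene white [287 304  34  36 260] [304.8731 322.8423]
scene white [ 356  323   76   58 2436] [393.0291 351.2463]
scene blue [385 257   6  11  58] [387.5172 262.2586]
```

View pics/topcase.png

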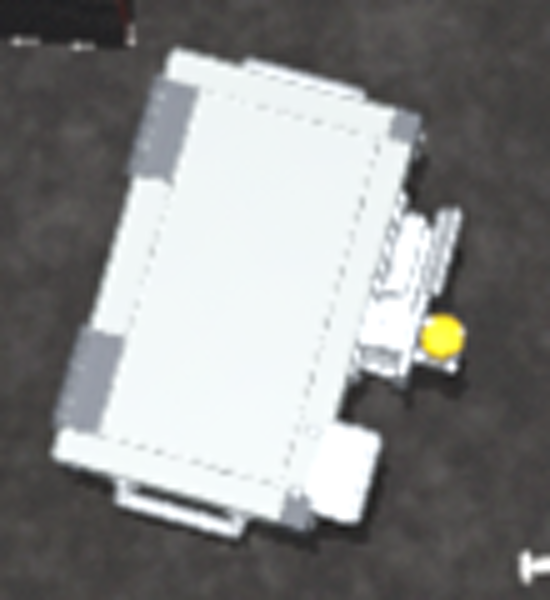

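The crop shows the lid corners, in crop pixels, at (175,50), (55,455), (310,525) and (418,112). The pin head is at (442,335), the lip at about (345,475), and the wing and throat at (445,250).

Run:
```python
from h import *
np.set_printoptions(precision=4,suppress=True)
t=cam('top');s=cam('scene')
k=[np.array([250+(x-2)/5,185+(y-2)/5]) for x,y in((175,48),(53,455),(308,528),(420,112))]
P=[plane(t,p,.076)for p in k]
for p in P:print(p)
print('sizes',[np.linalg.norm(P[i]-P[(i+1)%4]) for i in range(4)],'centre',sum(P)/4)
ax=((P[0]-P[3])+(P[1]-P[2]));ay=(P[1]-P[0])+(P[2]-P[3])
print('yaw',np.arctan2(ax[1],ax[0]),np.arctan2(ay[1],ay[0])-np.pi/2)
print('pin',cross(t,(338.1,251.9),s,(321.1,253.6)),plane(t,(338.1,251.9),.1))
H=hsv(t);
for n,roi in dict(bung=(435,270,475,310)).items():
    h=H[roi[1]:roi[3],roi[0]:roi[2]];m=((h[...,0]<10)|(h[...,0]>170))&(h[...,1]>110)&(h[...,2]>60)
    for st,ce,_ in blobs(m):
        q=ce+roi[:2];print('bung',st,q,plane(t,q,.055),.035*608/1.43)
Hs=hsv(s)[340:400,330:375];m=((Hs[...,0]<10)|(Hs[...,0]>170))&(Hs[...,1]>110)&(Hs[...,2]>60)
for st,ce,_ in blobs(m):print('scene bung',st,ce+[330,340],plane(s,(352,360),.058))
print('tile',plane(t,(438.5,245.3),.008))
for st in [(389,178),(212,190),(470,185)]:print('bar?',[plane(t,st,z) for z in(0,.1,.3)])
# box
for p in [(167,243),(218,243),(218,275),(167,275)]:print('box',plane(t,p,.036))
o=r.camera('wrist')
x,y,w,h=150,215,75,70
cv2.imwrite('pics/box.png',np.hstack([cv2.resize(t['img'][y:y+h,x:x+w,::-1],(400,373)),cv2.resize(s['img'][355-45:355+45,300:400,::-1],(400,373))]))
```

```text
[0.6966 0.017  0.076 ]
[0.5046 0.077  0.076 ]
[ 0.4679 -0.0409  0.076 ]
[ 0.6629 -0.0984  0.076 ]
sizes [np.float64(0.20113208691644016), np.float64(0.12353292450732704), np.float64(0.20336686398772572), np.float64(0.12025735328031471)] centre [ 0.583  -0.0113  0.076 ]
yaw 1.2776708474600058 1.276241055296505
pin (array([ 0.5537, -0.1052,  0.0874]), np.float64(0.0016024273364993395)) [ 0.553 -0.105  0.1  ]
bung [ 10  11  17  16 202] [452.8069 288.2178] [ 0.4655 -0.3747  0.055 ] 14.881118881118882
scene bung [ 13  14  19  31 422] [351.9171 367.6564] [ 0.4677 -0.3712  0.058 ]
tile [ 0.574  -0.3559  0.008 ]
bar? [array([ 0.7482, -0.2422,  0.    ]), array([ 0.7244, -0.2294,  0.1   ]), array([ 0.6768, -0.2039,  0.3   ])]
bar? [array([0.728 , 0.2022, 0.    ]), array([0.7055, 0.1852, 0.1   ]), array([0.6606, 0.1511, 0.3   ])]
bar? [array([ 0.7254, -0.4447, -0.    ]), array([ 0.7031, -0.4183,  0.1   ]), array([ 0.6586, -0.3657,  0.3   ])]
box [0.5919 0.3044 0.036 ]
box [0.5889 0.1815 0.036 ]
box [0.5117 0.1816 0.036 ]
box [0.5146 0.3036 0.036 ]
```

View pics/box.png

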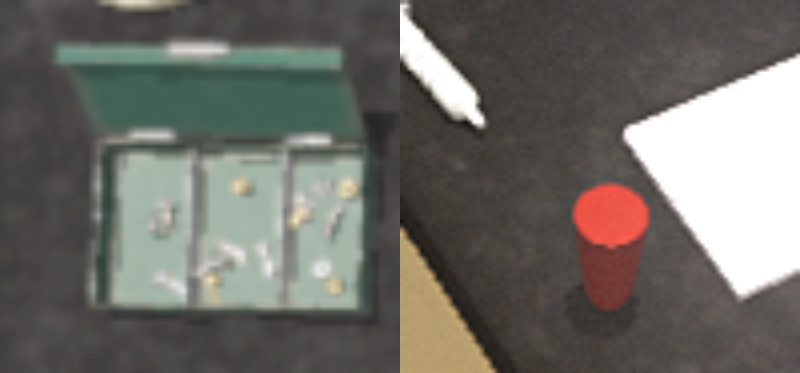

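The box crop shows parts inside the box in three compartments, with dividers parallel to x; the middle one spans about y 0.215–0.26. The bung stands upright on its small end, its top at about (352,360) in the scene view. The geometry checks out: lid 0.202 x 0.122 m, and the pin agrees with staple = case origin − 98 mm to within 1 mm.

Add to h.py:
```python
np.set_printoptions(precision=4,suppress=True)
YAW=1.277;C0=np.array([.583,-.0113,0])
def case(x,y,z): return C0+R.from_euler('z',YAW).apply([x,y,z])
def go(P,yawx=None):
    """shift in tool axes to TCP target P; turn so that tool x points at yawx (mod pi)"""
    o=r.get_obs();M=R.from_quat(o['eef_rot']).as_matrix()
    d=M.T@(np.array(P)-o['position']);t=0
    cur=np.arctan2(M[1,0],M[0,0])
    if yawx is not None: t=-((yawx-cur+np.pi/2)%np.pi-np.pi/2)
    print('go',d,'turn',round(t,4),'alt',round(t-np.sign(t)*np.pi,4),'|d|',np.linalg.norm(d).round(4),'j6',o['joints'][5].round(3),'t',o['t'],'pos',o['position'],'F',o['force'])
```

Run:
```python
from h import *
go([.554,-.105,.25],YAW)
t=cam('top');s=cam('scene')
print('bar right end',cross(t,(480,180),s,(497,315)),'left',cross(t,(215,184),s,(325,163)))
print(case(-72,-41,0)/1,'throat',case(-.072,-.041,.066))
```

```text
go [-0.5441 -0.552  -0.0111] turn 1.4118 alt -1.7298 |d| 0.7752 j6 -0.033 t 0.4 pos [0.3062 0.6294 0.2388] F [ 0.7912 -0.3394 -0.1116]
bar right end (array([ 0.7219, -0.4468,  0.1103]), np.float64(0.022885102215435275)) left (array([0.7162, 0.1715, 0.1309]), np.float64(0.008194219130603081))
[ 18.9759 -80.7993   0.    ] throat [ 0.6014 -0.0921  0.066 ]
```

Request:
{"method": "jog_arm", "body": {
  "moves": {"motion":[[-0.545,-0.552,-0.012,1.412],[-0.545,-0.552,-0.012,1.412],[-0.545,-0.552,-0.012,1.412],[-0.545,-0.552,-0.012,1.412],[-0.545,-0.552,-0.012,1.412],[-0.545,-0.552,-0.012,1.412],[-0.545,-0.552,-0.012,1.412],[-0.545,-0.552,-0.012,1.412],[-0.545,-0.552,-0.012,1.412],[-0.545,-0.552,-0.012,1.412],[-0.545,-0.552,-0.012,1.412],[-0.545,-0.552,-0.012,1.412]]},
  "jaw": 0.6,
  "force": 30
}}

```text
t: 2.0
position: [0.547, -0.0831, 0.2509]
eef_rot: [0.803, 0.596, 0.0, 0.0]
force: [1.0, 2.0, 1.1]
finger_gap: 0.6
grasp_force: 0.0
```

Request:
{"method": "jog_arm", "body": {
  "moves": {"motion":[[-0.006,-0.022,0,0],[-0.006,-0.022,0,0],[-0.006,-0.022,0,0]]}
}}

```text
t: 2.38
position: [0.5243, -0.0799, 0.2509]
eef_rot: [0.803, 0.596, 0.0, 0.0]
force: [1.1, 0.6, -0.3]
finger_gap: 0.598
grasp_force: 0.0
```

Run:
```python
from h import *
w=cam('wrist');cv2.imwrite('pics/w1.png',w['img'][:,:,::-1])
H=hsv(w).astype(int)
for st,ce,_ in blobs((abs(H[...,0]-28)<6)&(H[...,1]>150)&(H[...,2]>120),100):print('yel',st,ce,plane(w,ce,.09),plane(w,ce,.101))
for n,p in dict(pin=case(-.098,0,.101),throat=case(-.072,-.041,.076),lipc=case(-.083,.05,.076),lipd=case(-.083,.092,.076),lidc=case(-.06,-.1,.076),lidd=case(-.06,.1,.076)).items():print(n,proj(w,p))
go([.5537,-.1052,.108],YAW)
```

```text
pin [362.6894 251.8702]
throat [403.3589 218.2505]
lipc [308.7324 229.2686]
lipd [265.4119 229.2166]
lidc [466.2556 205.9441]
lidd [255.9133 205.6972]
go [-0.0159  0.0354  0.1428] turn 0.0007 alt -3.1409 |d| 0.148 j6 0.098 t 2.425 pos [ 0.5243 -0.0798  0.2508] F [-0.7781  0.2137  0.4155]
```

View pics/w1.png

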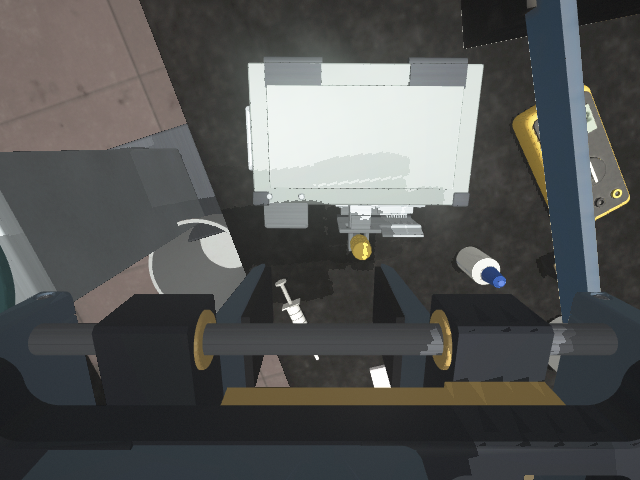

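The wrist view shows the pin head at (361,247), the lip at columns 265–308 down to row 228, the lid's front corners at (470,205) and (255,205), and the wing at about (400,228). All of these match the case pose to within about 2 px.

Request:
{"method": "jog_arm", "body": {
  "moves": {"motion":[[-0.016,0.0354,0,0],[-0.016,0.0354,0.05,0],[-0.016,0.0354,0.1,0],[-0.016,0.0354,0.1428,0],[-0.016,0.0354,0.1428,0],[-0.016,0.0354,0.1428,0]]}
}}

```text
t: 3.18
position: [0.5538, -0.1056, 0.1088]
eef_rot: [0.803, 0.596, 0.0, 0.0]
force: [-0.8, -1.0, 0.4]
finger_gap: 0.595
grasp_force: 0.0
```

Request:
{"method": "jog_arm", "body": {
  "moves": {"motion":[[0,0,0,0],[0,0,0,0],[0,0,0,0],[0,0,0,0]]},
  "jaw": 0.1,
  "force": 40
}}

```text
t: 3.68
position: [0.5531, -0.1059, 0.108]
eef_rot: [0.803, 0.596, 0.0, 0.0]
force: [0.9, -0.4, -0.2]
finger_gap: 0.195
grasp_force: 5.4
```

```bash
python3 -c "
from h import *
go([.5537,-.1052,.108],YAW)"
```

```text
go [ 0.0008  0.0004 -0.    ] turn -0.0003 alt 3.1413 |d| 0.0009 j6 0.064 t 3.675 pos [ 0.5531 -0.1059  0.108 ] F [ 0.9388 -0.4272 -0.1606]
```

Request:
{"method": "jog_arm", "body": {
  "moves": {"motion":[[0,0,-0.04,0],[0,0,-0.08,0],[0,0,-0.12,0],[0,0,-0.12,0],[0,0,-0.12,0]]}
}}

```text
t: 4.3
position: [0.5526, -0.1057, 0.2271]
eef_rot: [0.803, 0.596, -0.0, -0.0]
force: [-0.2, 0.4, -0.4]
finger_gap: 0.185
grasp_force: 40.0
```

```bash
python3 -c "
from h import *
go([.547,.24,.2],0)"
```

```text
go [ 0.3293 -0.1055  0.0271] turn 1.2768 alt -1.8648 |d| 0.3468 j6 0.064 t 4.3 pos [ 0.5526 -0.1057  0.2271] F [-0.2071  0.4213 -0.4426]
```

Request:
{"method": "jog_arm", "body": {
  "moves": {"motion":[[0.05,-0.016,0,0.18],[0.1,-0.032,0,0.36],[0.15,-0.048,0,0.54],[0.2,-0.064,0,0.72],[0.25,-0.08,0.01,0.9],[0.29,-0.093,0.02,1.08],[0.33,-0.1055,0.027,1.26],[0.33,-0.1055,0.027,1.277],[0.33,-0.1055,0.027,1.277],[0.33,-0.1055,0.027,1.277],[0.33,-0.1055,0.027,1.277]]}
}}

```text
t: 5.68
position: [0.5478, 0.2398, 0.2008]
eef_rot: [1.0, -0.0, 0.0, 0.0]
force: [0.1, 0.3, -0.5]
finger_gap: 0.186
grasp_force: 40.0
```

```bash
python3 -c "
from h import *
go([.547,.24,.084],0)
s=cam('scene');t=cam('top')
cv2.imwrite('pics/pinhold.png',np.hstack([cv2.resize(s['img'][90:240,190:350,::-1],(400,375)),cv2.resize(t['img'][180:300,130:258,::-1],(400,375))]))"
```

```text
go [-0.0008 -0.0002  0.1168] turn -0.0005 alt 3.1411 |d| 0.1168 j6 1.945 t 5.675 pos [0.5478 0.2398 0.2008] F [ 0.1088  0.2846 -0.5481]
```

View pics/pinhold.png

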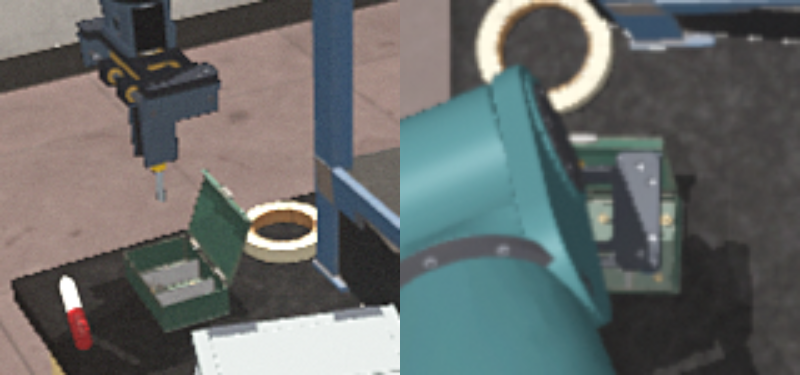

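The picture shows the pin held upright below the fingers, at (158,182) left, above the box. I'll lower it and release.

Request:
{"method": "jog_arm", "body": {
  "moves": {"motion":[[0,0,0.05,0],[0,0,0.09,0],[0,0,0.11,0],[0,0,0.116,0],[0,0,0.116,0],[0,0,0.116,0]]}
}}

```text
t: 6.52
position: [0.5485, 0.2409, 0.0861]
eef_rot: [1.0, -0.0, 0.001, -0.0]
force: [-0.3, -0.1, -0.5]
finger_gap: 0.183
grasp_force: 40.0
```

Request:
{"method": "jog_arm", "body": {
  "moves": {"motion":[[0,0,0,0],[0,0,0,0],[0,0,0,0],[0,0,-0.03,0],[0,0,-0.08,0],[0,0,-0.116,0],[0,0,-0.116,0],[0,0,-0.116,0]]},
  "jaw": 0.5
}}

```text
t: 7.52
position: [0.5473, 0.2404, 0.2001]
eef_rot: [1.0, -0.0, -0.0, 0.0]
force: [-0.1, 0.3, -0.3]
finger_gap: 0.503
grasp_force: 0.0
```

```bash
python3 -c "
from h import *
w=cam('wrist');H=hsv(w).astype(int)
for st,ce,_ in blobs((abs(H[...,0]-28)<6)&(H[...,1]>170)&(H[...,2]>120),60):print('yel',st,ce,plane(w,ce,.02))
cv2.imwrite('pics/pinbox.png',w['img'][:330,:,::-1])
go([.4665,-.373,.2],YAW)"
```

```text
go [-0.0804  0.6134  0.0001] turn -1.2772 alt 1.8644 |d| 0.6186 j6 1.946 t 7.575 pos [0.547  0.2403 0.1996] F [-0.047  -0.1215 -0.4246]
```

View pics/pinbox.png

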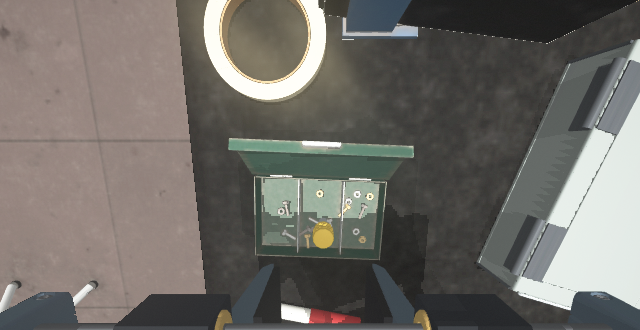

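The pin's yellow head is in the middle compartment of the box at (323,236), and the bystanders are undisturbed. Next I'll go to the bung, hovering 50 mm behind it so I can look at it.

```bash
python3 -c "
from h import *
go([.452,-.421,.2],YAW)"
```

```text
go [-0.0949  0.6614  0.0002] turn -1.2772 alt 1.8644 |d| 0.6681 j6 1.946 t 7.575 pos [0.547  0.2403 0.1996] F [-0.047  -0.1215 -0.4246]
```

Request:
{"method": "jog_arm", "body": {
  "moves": {"motion":[[-0.009,0.06,0,-0.15],[-0.018,0.12,0,-0.3],[-0.027,0.18,0,-0.45],[-0.036,0.24,0,-0.6],[-0.045,0.3,0,-0.75],[-0.054,0.36,0,-0.9],[-0.063,0.42,0,-1.05],[-0.072,0.48,0,-1.2],[-0.081,0.54,0,-1.277],[-0.09,0.6,0,-1.277],[-0.095,0.66,0,-1.277],[-0.095,0.66,0,-1.277]]},
  "jaw": 0.7,
  "force": 30
}}

```text
t: 9.07
position: [0.4515, -0.4224, 0.1993]
eef_rot: [0.804, 0.595, -0.0, -0.001]
force: [-0.0, 0.5, -0.6]
finger_gap: 0.697
grasp_force: 0.0
```

Request:
{"method": "jog_arm", "body": {
  "moves": {"motion":[[0,0,0,0],[0,0,0,0]]}
}}

```text
t: 9.32
position: [0.4525, -0.4181, 0.2001]
eef_rot: [0.803, 0.596, -0.0, -0.001]
force: [0.1, -0.7, 0.8]
finger_gap: 0.699
grasp_force: 0.0
```

```bash
python3 -c "
from h import *
w=cam('wrist');H=hsv(w).astype(int)
m=((H[...,0]<8)|(H[...,0]>172))&(H[...,1]>130)&(H[...,2]>60)
for st,ce,_ in blobs(m,150):
  if ce[1]<330: print('red',st,ce,plane(w,ce,.058),H[int(ce[1])-6:int(ce[1])+20:4,int(ce[0]),2])
v=m&(H[...,2]>190)
for st,ce,_ in blobs(v,150):
  if ce[1]<330: print('face',st,ce,plane(w,ce,.058),plane(w,(st[0],ce[1]),.058)-plane(w,(st[0]+st[2],ce[1]),.058))
go([.4665,-.373,.069],YAW)"
```

```text
red [ 304  165   41   40 1287] [324.0264 184.5004] [ 0.4666 -0.3739  0.058 ] [160 157 155 152 151 147 145]
go [0.0472 0.0003 0.1314] turn 0.001 alt -3.1406 |d| 0.1396 j6 -0.491 t 9.375 pos [ 0.4527 -0.4182  0.2004] F [-0.1412  0.3341  0.1774]
```

Request:
{"method": "jog_arm", "body": {
  "moves": {"motion":[[0.0465,0.0007,0,0],[0.0465,0.0007,0.05,0],[0.0465,0.0007,0.1,0],[0.0465,0.0007,0.131,0],[0.0465,0.0007,0.131,0],[0.0465,0.0007,0.131,0]]}
}}

```text
t: 10.12
position: [0.4674, -0.3752, 0.0711]
eef_rot: [0.803, 0.596, 0.0, 0.001]
force: [1.8, -0.4, 0.4]
finger_gap: 0.702
grasp_force: 0.0
```

Request:
{"method": "jog_arm", "body": {
  "moves": {"motion":[[0,0,0,0],[0,0,0,0],[0,0,0,0],[0,0,0,0],[0,0,0,0]]},
  "jaw": 0.2,
  "force": 55
}}

```text
t: 10.75
position: [0.4669, -0.3753, 0.0701]
eef_rot: [0.803, 0.596, 0.0, 0.0]
force: [-1.0, 0.5, 5.8]
finger_gap: 0.349
grasp_force: 55.0
```

```bash
python3 -c "
from h import *
go([.4666,-.3739,.069],YAW)"
```

```text
go [ 0.0013 -0.0007  0.0011] turn -0.0002 alt 3.1413 |d| 0.0018 j6 -0.422 t 10.75 pos [ 0.4669 -0.3753  0.0701] F [-1.0417  0.4709  5.8492]
```

Request:
{"method": "jog_arm", "body": {
  "moves": {"motion":[[0,0,-0.06,0],[0,0,-0.12,0],[0,0,-0.13,0],[0,0,-0.13,0]]}
}}

```text
t: 11.25
position: [0.4666, -0.3751, 0.1998]
eef_rot: [0.803, 0.596, 0.0, 0.0]
force: [-0.6, -0.9, -1.4]
finger_gap: 0.35
grasp_force: 55.0
```

```bash
python3 -c "
from h import *
T=case(-.072,-.041,0);print(T)
go([T[0],T[1],.199],YAW)"
```

```text
[ 0.6014 -0.0921  0.    ]
go [0.3099 0.0469 0.0007] turn -0.0003 alt 3.1413 |d| 0.3135 j6 -0.422 t 11.25 pos [ 0.4666 -0.3751  0.1998] F [-0.5738 -0.9142 -1.3525]
```

Request:
{"method": "jog_arm", "body": {
  "moves": {"motion":[[0.06,0.0094,0,0],[0.12,0.0188,0,0],[0.18,0.028,0,0],[0.24,0.037,0,0],[0.28,0.043,0,0],[0.3075,0.047,0,0],[0.3075,0.047,0.03,0],[0.3075,0.047,0.03,0],[0.3075,0.047,0.03,0],[0.3075,0.047,0.03,0]]}
}}

```text
t: 12.5
position: [0.601, -0.0948, 0.1703]
eef_rot: [0.803, 0.596, 0.0, 0.0]
force: [-0.7, -0.0, 1.1]
finger_gap: 0.348
grasp_force: 55.0
```

```bash
python3 -c "
from h import *
T=case(-.0743,-.041,.136+.0);go(T,YAW)
s=cam('scene')
cv2.imwrite('pics/ins.png',cv2.resize(s['img'][190:290,260:390,::-1],(780,600),interpolation=cv2.INTER_CUBIC))"
```

```text
go [ 0.0004 -0.0004  0.0343] turn -0.0007 alt 3.1409 |d| 0.0343 j6 0.1 t 12.5 pos [ 0.601  -0.0948  0.1703] F [-0.6953 -0.0438  1.0794]
```

View pics/ins.png

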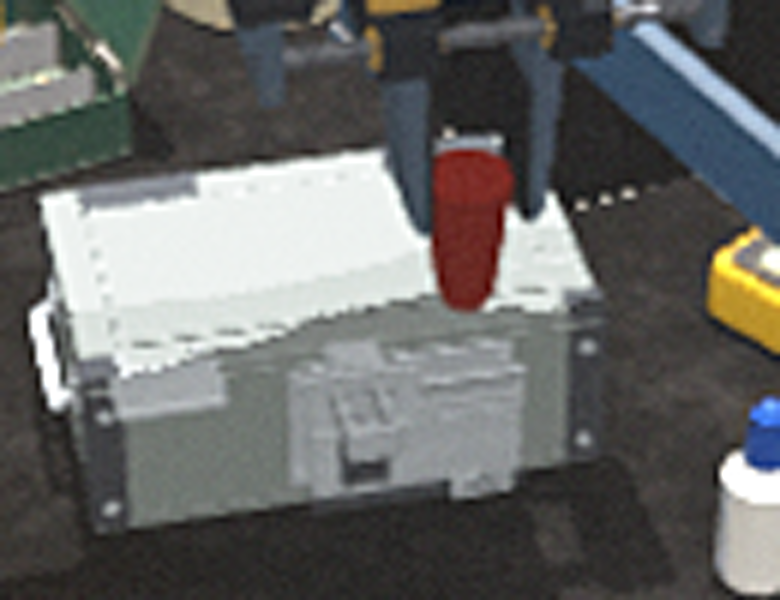

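The bung is upright above the wing's gap, its foot at (467,305) in the crop. I'll lower it in.

Request:
{"method": "jog_arm", "body": {
  "moves": {"motion":[[0,0,0.015,0],[0,0,0.03,0],[0,0,0.034,0],[0,0,0.04,0],[0,0,0.04,0]]}
}}

```text
t: 13.18
position: [0.6007, -0.0944, 0.1294]
eef_rot: [0.803, 0.596, -0.0, -0.0]
force: [-1.5, 0.6, -1.2]
finger_gap: 0.347
grasp_force: 55.0
```

Request:
{"method": "jog_arm", "body": {
  "moves": {"motion":[[-0.002,0,0.008,0],[-0.003,0,0.014,0],[-0.003,0,0.014,0]]}
}}

```text
t: 13.55
position: [0.5995, -0.0971, 0.1151]
eef_rot: [0.803, 0.596, -0.0, -0.0]
force: [1.0, 3.7, -1.0]
finger_gap: 0.354
grasp_force: 55.0
```

```bash
python3 -c "
from h import *
T=case(-.0783,-.041,.110);go(T,YAW)"
```

```text
go [-0.0009  0.0004  0.0051] turn -0.0003 alt 3.1413 |d| 0.0052 j6 0.095 t 13.55 pos [ 0.5995 -0.0971  0.1151] F [ 0.9807  3.6529 -1.0457]
```

Request:
{"method": "jog_arm", "body": {
  "moves": {"motion":[[-0.001,0,0.003,0],[-0.001,0,0.006,0],[-0.001,0,0.006,0]]}
}}

```text
t: 13.92
position: [0.5999, -0.0983, 0.1099]
eef_rot: [0.803, 0.596, 0.0, 0.0]
force: [1.2, 2.6, 3.8]
finger_gap: 0.351
grasp_force: 55.0
```

```bash
python3 -c "
from h import *
T=case(-.0783,-.041,.110);go(T,YAW)"
```

```text
go [ 0.0001 -0.0004 -0.0001] turn -0.0002 alt 3.1414 |d| 0.0004 j6 0.093 t 13.925 pos [ 0.5999 -0.0983  0.1099] F [1.2156 2.6156 3.843 ]
```

Request:
{"method": "jog_arm", "body": {
  "moves": {"motion":[[0,0,0.002,0],[0,0,0.002,0],[0,0,0.002,0]]}
}}

```text
t: 14.3
position: [0.6005, -0.0986, 0.1095]
eef_rot: [0.803, 0.596, 0.0, 0.001]
force: [-5.9, 3.2, 27.8]
finger_gap: 0.35
grasp_force: 55.0
```

Request:
{"method": "jog_arm", "body": {
  "moves": {"motion":[[0,0,0,0],[0,0,0,0],[0,0,0,0],[0,0,-0.04,0],[0,0,-0.06,0],[0,0,-0.06,0]]},
  "jaw": 0.55
}}

```text
t: 15.05
position: [0.6004, -0.0984, 0.169]
eef_rot: [0.803, 0.596, 0.001, 0.001]
force: [-0.2, -0.8, -0.9]
finger_gap: 0.552
grasp_force: 0.0
```

```bash
python3 -c "
from h import *
s=cam('scene')
cv2.imwrite('pics/ins2.png',cv2.resize(s['img'][190:290,260:390,::-1],(780,600),interpolation=cv2.INTER_CUBIC))
go(case(-.0783,-.041,.123),YAW)"
```

```text
go [ 0.0001 -0.0002  0.0447] turn -0.0002 alt 3.1414 |d| 0.0447 j6 0.093 t 15.1 pos [ 0.5997 -0.0983  0.1677] F [-0.2715 -0.0591  0.7273]
```

View pics/ins2.png

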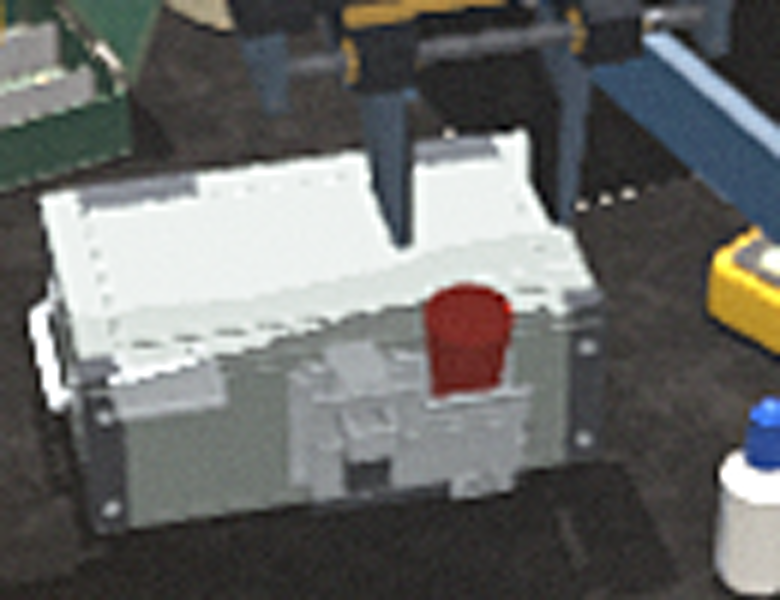

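The bung sits in the gap with about 28 N on the ledge, its top at (468,310) in the crop, upright and with the fingers clear. Next is the lip: I'll grip it across its 42 mm width so it can pivot between the pads.

Run:
```python
from h import *
s=cam('scene');print('bung top expect',proj(s,case(-.077,-.041,.098)),'seen ~(338,241.7)')
go(case(-.082,.071,.168),YAW)
P=lambda th:np.array([-136*np.cos(th)+3.5*np.sin(th),136*np.sin(th)+3.5*np.cos(th)])
for th in np.arange(0,1.72,.17):print(th.round(2),np.round(P(th)-P(0),1))
```

```text
bung top expect [337.632  241.2999] seen ~(338,241.7)
go [-0.0036 -0.1117 -0.0009] turn -0.0002 alt 3.1414 |d| 0.1117 j6 0.093 t 15.15 pos [ 0.5992 -0.0982  0.167 ] F [ 0.375   1.2    -0.2613]
0.0 [0. 0.]
0.17 [ 2.6 23. ]
0.34 [ 9.  45.2]
0.51 [19.  65.9]
0.68 [32.5 84.7]
0.85 [ 48.9 101. ]
1.02 [ 67.8 114.2]
1.19 [ 88.7 124.1]
1.36 [111.  130.2]
1.53 [134.  132.5]
1.7 [157.  130.9]
```

Request:
{"method": "jog_arm", "body": {
  "moves": {"motion":[[-0.002,-0.055,0,0],[-0.0035,-0.112,0,0],[-0.0035,-0.112,0,0],[-0.0035,-0.112,0.04,0],[-0.0035,-0.112,0.07,0],[-0.0035,-0.112,0.078,0],[-0.0035,-0.112,0.078,0],[-0.0035,-0.112,0.078,0]]},
  "jaw": 0.58,
  "force": 15
}}

```text
t: 16.15
position: [0.4922, -0.0693, 0.0906]
eef_rot: [0.803, 0.596, 0.0, 0.0]
force: [0.8, -0.4, 0.3]
finger_gap: 0.579
grasp_force: 0.0
```

```bash
python3 -c "
from h import *
go(case(-.082,.071,.0895),YAW)"
```

```text
go [-0.0002 -0.0009  0.0011] turn -0.0002 alt 3.1414 |d| 0.0014 j6 0.107 t 16.15 pos [ 0.4922 -0.0693  0.0906] F [ 0.8184 -0.4482  0.2586]
```

Closing on the lip and lifting it a little as a test.

Request:
{"method": "jog_arm", "body": {
  "moves": {"motion":[[0,0,0,0],[0,0,0,0],[0,0,0,0],[0,0,0,0]]},
  "jaw": 0.3,
  "force": 20
}}

```text
t: 16.65
position: [0.491, -0.069, 0.0903]
eef_rot: [0.803, 0.596, -0.0, -0.0]
force: [-5.4, 1.6, 8.1]
finger_gap: 0.457
grasp_force: 20.0
```

Request:
{"method": "jog_arm", "body": {
  "moves": {"motion":[[0.0007,0,-0.0115,0],[0.0026,0,-0.023,0],[0.0055,0,-0.034,0],[0.009,0,-0.045,0],[0.009,0,-0.045,0]]}
}}

```text
t: 17.27
position: [0.4937, -0.0601, 0.1357]
eef_rot: [0.803, 0.596, -0.0, -0.0]
force: [-5.6, -1.1, -0.6]
finger_gap: 0.454
grasp_force: 20.0
```

```bash
python3 -c "
from h import *
w=cam('wrist');s=cam('scene')
cv2.imwrite('pics/lid.png',cv2.resize(s['img'][170:290,240:390,::-1],(750,600),interpolation=cv2.INTER_CUBIC))"
```

```text
(no output)
```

View pics/lid.png

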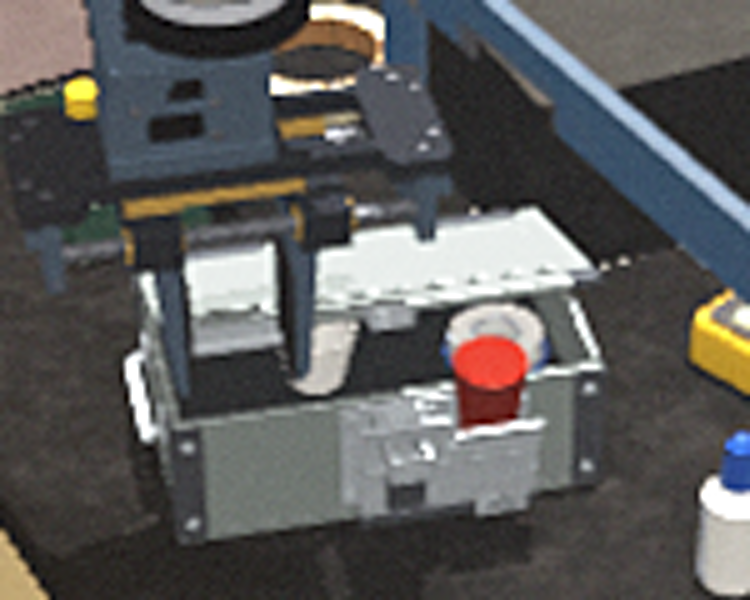

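The lid has risen with the gripper, at about 0.34 rad. The bung is holding the catch, and the crucible (325,350) and PTFE reel (495,335) are visible inside. I'll continue along the arc.

Request:
{"method": "jog_arm", "body": {
  "moves": {"motion":[[0.005,0,-0.0105,0],[0.01,0,-0.021,0],[0.0235,0,-0.0395,0],[0.04,0,-0.056,0],[0.059,0,-0.069,0],[0.08,0,-0.079,0],[0.102,0,-0.085,0],[0.125,0,-0.0875,0],[0.137,0,-0.087,0],[0.148,0,-0.086,0],[0.151,0,-0.085,0],[0.151,0,-0.085,0]]}
}}

```text
t: 18.88
position: [0.5383, 0.0846, 0.2206]
eef_rot: [0.803, 0.596, 0.001, -0.0]
force: [-6.0, 3.9, 12.4]
finger_gap: 0.455
grasp_force: 20.0
```

```bash
python3 -c "
from h import *
go(case(.075,.071,.220),YAW)"
```

```text
go [-0.0038 -0.0004  0.0006] turn -0.0003 alt 3.1413 |d| 0.0039 j6 0.406 t 18.875 pos [0.5383 0.0846 0.2206] F [-6.0126  3.8862 12.3989]
```

Request:
{"method": "jog_arm", "body": {
  "moves": {"motion":[[0,0,0,0],[0,0,0,0],[0,0,0,0]]},
  "jaw": 0.65
}}

```text
t: 19.25
position: [0.5379, 0.0838, 0.2197]
eef_rot: [0.803, 0.596, 0.0, 0.0]
force: [0.7, 0.5, -0.2]
finger_gap: 0.651
grasp_force: 0.0
```

Request:
{"method": "jog_arm", "body": {
  "moves": {"motion":[[-0.01,0,-0.04,0],[-0.03,0,-0.06,0],[-0.07,0,-0.06,0],[-0.1,0,-0.06,0],[-0.1,0,-0.06,0],[-0.1,0,-0.06,0]]}
}}

```text
t: 20.0
position: [0.509, -0.0115, 0.2798]
eef_rot: [0.803, 0.596, 0.0, 0.0]
force: [0.4, -0.7, -0.1]
finger_gap: 0.649
grasp_force: 0.0
```

```bash
python3 -c "
from h import *
t=cam('top');w=cam('wrist')
cv2.imwrite('pics/lid2.png',w['img'][:,:,::-1])
np.save('pics/w.npy',w['T'])
print(r.get_obs()['position'])
for n,p in dict(lidtop=case(.06+.021,0,.07+.118),foamc=case(0,0,.036),fl=case(-.06,.1,.07),fr=case(-.06,-.1,.07),hl=case(.06,.1,.07)).items():print(n,proj(w,p))"
```

```text
[ 0.509  -0.0111  0.2797]
lidtop [431.5687 106.7268]
foamc [384.7799 196.5725]
fl [296.3233 255.5547]
fr [478.497 255.746]
hl [293.8756 141.6536]
```

View pics/lid2.png

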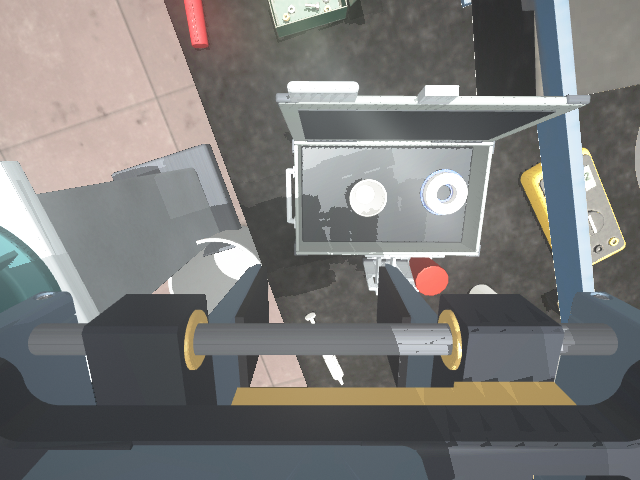

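The wrist view shows the lid standing open past upright, with its top edge at row 100. The crucible rim is centred at (368,197), the reel is at (444,192) and the bung is still in the catch at (431,277). For the crucible I'll turn the hand half a turn so the camera side faces away from the lid.

```bash
python3 -c "
from h import *
w=cam('wrist');g=cv2.cvtColor(w['img'],cv2.COLOR_RGB2GRAY)
roi=g[165:230,335:402];m=(roi>np.percentile(roi,72)).astype(np.uint8)
for st,ce,_ in blobs(m,200):print(st,ce+[335,165])
for p in [(368,197),(349.5,197),(386.5,197),(368,179),(368,216)]:
  q=plane(w,p,.068);print(p,q,R.from_euler('z',-YAW).apply(q-C0))
q=plane(w,(368,197),.068);go([q[0],q[1],.28],YAW)"
```

```text
[  15   14   37   38 1113] [367.9443 197.4429]
(368, 197) [ 0.5618 -0.0003  0.068 ] [0.0044 0.0235 0.068 ]
(349.5, 197) [0.5431 0.0053 0.068 ] [0.0044 0.043  0.068 ]
(386.5, 197) [ 0.5804 -0.0059  0.068 ] [0.0044 0.0041 0.068 ]
(368, 179) [0.5665 0.0178 0.068 ] [0.0231 0.0242 0.068 ]
(368, 216) [ 0.5566 -0.02    0.068 ] [-0.0159  0.0227  0.068 ]
go [ 0.0256  0.0474 -0.0004] turn 0.0006 alt -3.141 |d| 0.0539 j6 0.226 t 20.15 pos [ 0.509  -0.0111  0.2797] F [0.1635 0.424  0.2815]
```

Request:
{"method": "jog_arm", "body": {
  "moves": {"motion":[[0.0256,0.0474,0,-0.18],[0.0256,0.0474,0,-0.36],[0.0256,0.0474,0,-0.54],[0.0256,0.0474,0,-0.72],[0.0256,0.0474,0,-0.9],[0.0256,0.0474,0,-1.08],[0.0256,0.0474,0,-1.26],[0.0256,0.0474,0,-1.44],[0.0256,0.0474,0,-1.62],[0.0256,0.0474,0,-1.8],[0.0256,0.0474,0,-1.98],[0.0256,0.0474,0,-2.16]]}
}}

```text
t: 21.65
position: [0.5617, -0.0003, 0.2796]
eef_rot: [-0.15, 0.989, 0.0, -0.0]
force: [0.1, -0.7, -1.3]
finger_gap: 0.65
grasp_force: 0.0
```

Request:
{"method": "jog_arm", "body": {
  "moves": {"motion":[[0,0,0,-0.18],[0,0,0,-0.36],[0,0,0,-0.54],[0,0,0,-0.72],[0,0,0,-0.9],[0,0,0,-0.98],[0,0,0,-0.98]]}
}}

```text
t: 22.52
position: [0.5617, -0.0004, 0.2796]
eef_rot: [-0.595, 0.803, 0.0, -0.0]
force: [0.5, 0.7, 0.4]
finger_gap: 0.647
grasp_force: 0.0
```

```bash
python3 -c "
from h import *
go([.5618,-.0003,.077],YAW)"
```

```text
go [-0.0001 -0.0001  0.2026] turn -0.0017 alt 3.1399 |d| 0.2026 j6 -2.888 t 22.525 pos [ 0.5617 -0.0004  0.2796] F [0.4628 0.6576 0.4464]
```

Request:
{"method": "jog_arm", "body": {
  "moves": {"motion":[[0,0,0.05,0],[0,0,0.1,0],[0,0,0.15,0],[0,0,0.18,0],[0,0,0.2,0],[0,0,0.2025,0],[0,0,0.2025,0],[0,0,0.2025,0]]},
  "jaw": 0.65,
  "force": 12
}}

```text
t: 23.52
position: [0.5623, -0.001, 0.0784]
eef_rot: [-0.595, 0.804, -0.001, 0.001]
force: [0.2, -0.1, 0.6]
finger_gap: 0.649
grasp_force: 0.0
```

Request:
{"method": "jog_arm", "body": {
  "moves": {"motion":[[0,0,0,0],[0,0,0,0],[0,0,0,0],[0,0,0,0],[0,0,0,0]]},
  "jaw": 0.3,
  "force": 12
}}

```text
t: 24.15
position: [0.5618, -0.0009, 0.0775]
eef_rot: [-0.595, 0.804, -0.0, 0.0]
force: [-0.7, -0.0, 6.4]
finger_gap: 0.412
grasp_force: 12.0
```

```bash
python3 -c "
from h import *
go([.5618,-.0003,.077],YAW)"
```

```text
go [-0.0006  0.0002  0.0005] turn -0.0018 alt 3.1398 |d| 0.0008 j6 -2.889 t 24.15 pos [ 0.5618 -0.0009  0.0775] F [-0.723  -0.014   6.4492]
```

Request:
{"method": "jog_arm", "body": {
  "moves": {"motion":[[0,0,-0.03,0],[0,0,-0.08,0],[0,0,-0.13,0],[0,0,-0.16,0],[0,0,-0.16,0],[0,0,-0.16,0]]}
}}

```text
t: 24.9
position: [0.561, -0.0009, 0.2362]
eef_rot: [-0.595, 0.804, 0.0, -0.001]
force: [-0.2, -0.6, -0.6]
finger_gap: 0.408
grasp_force: 12.0
```

```bash
python3 -c "
from h import *
t=cam('top');H=hsv(t)[215:280,405:475];print([(st,ce+[405,215],plane(t,ce+[405,215],.008)) for st,ce,_ in blobs((H[...,1]<20)&(H[...,2]>200),500)])
go([.574,-.356,.237],YAW+1.2)"
```

```text
[(array([  11,    8,   46,   45, 2033], dtype=int32), array([438.179, 245.092]), array([ 0.5745, -0.3552,  0.008 ]))]
go [ 0.3359 -0.116  -0.0012] turn -1.2018 alt 1.9398 |d| 0.3553 j6 -2.889 t 24.95 pos [ 0.5608 -0.0009  0.2358] F [-0.5203  0.4977 -0.9935]
```

Request:
{"method": "jog_arm", "body": {
  "moves": {"motion":[[0.05,-0.0173,0,0.15],[0.1,-0.0345,0,0.3],[0.15,-0.052,0,0.45],[0.2,-0.069,0,0.6],[0.25,-0.0865,0,0.75],[0.29,-0.1,0,0.9],[0.32,-0.1105,0,1.05],[0.336,-0.116,0,1.2],[0.336,-0.116,0,1.2],[0.336,-0.116,0,1.2],[0.336,-0.116,0,1.2]]}
}}

```text
t: 26.32
position: [0.5746, -0.3553, 0.2369]
eef_rot: [-0.039, 0.999, 0.0, -0.0]
force: [-0.6, 0.2, -0.4]
finger_gap: 0.417
grasp_force: 12.0
```

Request:
{"method": "jog_arm", "body": {
  "moves": {"motion":[[0,0,0.05,0],[0,0,0.1,0],[0,0,0.14,0],[0,0,0.16,0],[0,0,0.17,0],[0,0,0.17,0],[0,0,0.17,0]]}
}}

```text
t: 27.2
position: [0.5754, -0.3566, 0.0687]
eef_rot: [-0.038, 0.999, -0.001, 0.001]
force: [-0.5, -0.9, -1.1]
finger_gap: 0.412
grasp_force: 12.0
```

```bash
python3 -c "
from h import *
go([.5745,-.3555,.0505])
s=cam('scene');H=hsv(s);x,y=proj(s,[.5745,-.3555,.04]).astype(int)
print(x,y)
for n,p in dict(rimL=[.5745,-.3555,.0545],foot=[.5745,-.3555,.0235]).items():print(n,proj(s,p))
print(s['img'][y-24:y+26:2,x,:].mean(1).astype(int)); print(s['img'][y-10,x-24:x+24:2,:].mean(1).astype(int));print(s['img'][y+6,x-24:x+24:2,:].mean(1).astype(int))"
```

```text
go [0.0009 0.0012 0.0182] turn 0 alt 0.0 |d| 0.0182 j6 -2.235 t 27.2 pos [ 0.5754 -0.3566  0.0687] F [-0.5019 -0.9054 -1.1458]
394 339
rimL [394.5771 334.1798]
foot [393.4001 344.9901]
[ 49  54  48  44  47  37 124 230 217 222 228 224 249 196 204 183 156 224
 211 210 210 208 212 211 209]
[ 43  46  48  49  39  86  45  27 212 216 219 219 230 111  45  65  79  93
 111 116  53  43  82  94]
[208 208 210 211 208 211 209 207 214 193 188 197 183  67  85  79  78 147
 200 240 255 255 255 255]
```

Request:
{"method": "jog_arm", "body": {
  "moves": {"motion":[[0,0,0.01,0],[0,0,0.016,0],[0,0,0.018,0],[0,0,0.018,0],[0,0,0.018,0]]}
}}

```text
t: 27.88
position: [0.5748, -0.3562, 0.0494]
eef_rot: [-0.038, 0.999, 0.0, -0.0]
force: [-1.7, 1.6, 5.4]
finger_gap: 0.409
grasp_force: 12.0
```

Request:
{"method": "jog_arm", "body": {
  "moves": {"motion":[[0,0,0.0005,0],[0,0,0.0010,0],[0,0,0.0010,0]]}
}}

```text
t: 28.25
position: [0.5751, -0.3563, 0.0491]
eef_rot: [-0.038, 0.999, -0.0, 0.0]
force: [-2.7, 2.9, 14.5]
finger_gap: 0.41
grasp_force: 12.0
```

Request:
{"method": "jog_arm", "body": {
  "moves": {"motion":[[0,0,-0.001,0],[0,0,-0.001,0]]}
}}

```text
t: 28.5
position: [0.5747, -0.3562, 0.0493]
eef_rot: [-0.038, 0.999, -0.0, 0.0]
force: [-1.1, 0.7, 5.2]
finger_gap: 0.413
grasp_force: 12.0
```

Request:
{"method": "jog_arm", "body": {
  "moves": {"motion":[[0,0,0,0],[0,0,0,0],[0,0,0,0]]},
  "jaw": 0.6
}}

```text
t: 28.88
position: [0.5746, -0.3561, 0.049]
eef_rot: [-0.038, 0.999, 0.0, -0.0]
force: [0.8, 0.7, 0.5]
finger_gap: 0.597
grasp_force: 0.0
```

Request:
{"method": "jog_arm", "body": {
  "moves": {"motion":[[0,0,-0.03,0],[0,0,-0.08,0],[0,0,-0.13,0],[0,0,-0.17,0],[0.05,0,-0.18,0],[0.08,0,-0.18,0],[0.08,0,-0.18,0],[0.08,0,-0.18,0],[0.08,0,-0.18,0]]}
}}

```text
t: 30.0
position: [0.4957, -0.3621, 0.2291]
eef_rot: [-0.038, 0.999, -0.0, 0.0]
force: [0.3, 0.3, -0.1]
finger_gap: 0.601
grasp_force: 0.0
```

```bash
python3 -c "
from h import *
t=cam('top');s=cam('scene')
for c,b in((t,[(438,245)]),(s,[(394,340)])):
  H=hsv(c).astype(int)
for n,c in(('top',t),('scene',s)):
  print(n,'rim',proj(c,[.575,-.356,.04]),'foot',proj(c,[.575,-.356,.008]),'bung',proj(c,case(-.077,-.041,.098)))
  H=hsv(c).astype(int);m=((H[...,0]<8)|(H[...,0]>172))&(H[...,1]>130)&(H[...,2]>60)
  print([(ce,st[4]) for st,ce,_ in blobs(m,40) if 300<ce[0]<380 and 200<ce[1]<290])
  y,yel=0,(abs(H[...,0]-28)<6)&(H[...,1]>150)&(H[...,2]>120)
  print('yel',[(ce,st[4]) for st,ce,_ in blobs(yel,10) if ce[0]<290])
  print('pin upright in box expect',proj(c,[.548,.24,.06]))
x,y=proj(s,[.575,-.356,.03]).astype(int)
print(s['img'][y-24:y+22:2,x-30:x+30:3,:].mean(2).astype(int))
print('top'); x,y=proj(t,[.575,-.356,.04]).astype(int);print(t['img'][y-14:y+14:2,x-14:x+16:2,:].mean(2).astype(int))"
```

```text
top rim [441.1396 243.2014] foot [438.5045 244.8819] bung [333.957  231.9566]
[(array([336.5269, 230.6344]), np.int32(93))]
yel [(array([191.5185, 259.2037]), np.int32(54))]
pin upright in box expect [191.6208 259.4457]
scene rim [394.3816 339.3562] foot [393.1806 350.3267] bung [337.632  241.2999]
[]
yel [(array([256.197 , 191.4545]), np.int32(66))]
pin upright in box expect [256.0134 191.3815]
[[ 81  78  70  76  71  80  75  80  90  93  80  84  82  83  83  79  85  84
   87  89]
 [ 80  84  79  87  77  78  76  80  79  78  91  84  79  82  81  81  81  85
   75  78]
 [ 80  86  84  88  92  86  85  79  82  80  83  76  64  75  79  80  77  76
   81  84]
 [ 81  86  86  91  89  87  82
[... 1858 characters left out ...]
5 255]
 [255 255 255 255 255 255 255 255 255 255 255 255 255 255 255]
 [255 255 255 255 255 255 255 233 255 255 255 255 255 255 255]
 [255 255 255 255 255 201 183 183 185 193 255 255 255 255 255]
 [255 255 255 255 212 195 214 191 188 189 202 255 255 255 255]
 [255 255 255 255 203 255 255 255 196 191 191 255 255 255 255]
 [255 255 255 215 228 255 255 255 251 193 192 239 255 255 255]
 [255 255 255 202 236 255 255 255 239 197 199 255 255 255 255]
 [255 255 255 186 204 245 255 255 203 190 216 236 204 195 163]
 [255 229 154 116 126 125 126 125 144 125 111 111 114 113  67]
 [255  99 131 128 129 129 132 118 116 165 114 116 116  73  65]
 [255  99 119 129 213 129 119 117 118 104 101 103  89  58  66]]
```

Request:
{"method": "jog_arm", "body": {
  "moves": {"motion":[[0,0.05,-0.05,0],[0,0.1,-0.1,0],[0,0.1,-0.15,0],[0,0.1,-0.15,0],[0,0.1,-0.15,0]]}
}}

```text
t: 30.72
position: [0.4875, -0.2623, 0.3788]
eef_rot: [-0.038, 0.999, 0.0, -0.0]
force: [-0.9, 0.8, -1.1]
finger_gap: 0.598
grasp_force: 0.0
```

```bash
python3 -c "
from h import *
t=cam('top');s=cam('scene')
for n,c in(('top',t),('scene',s)):
  H=hsv(c).astype(int);m=((H[...,0]<8)|(H[...,0]>172))&(H[...,1]>110)&(H[...,2]>35)
  print(n,proj(c,case(-.077,-.041,.098)),[(st,ce) for st,ce,_ in blobs(m,20) if 280<ce[0]<390 and 200<ce[1]<300])
  print('lid lip top corners expect',[proj(c,case(.06+.143*.178,y,.07+.143*.984)) for y in(.05,.092)])
x,y=proj(t,case(.0855,.071,.211)).astype(int);print(t['img'][y-6:y+7:2,x-14:x+14:2].mean(2).astype(int))
print(r.get_obs()['position'])"
```

```text
top [333.957  231.9566] [(array([328, 225,  14,  15, 164], dtype=int32), array([334.8476, 232.1098]))]
lid lip top corners expect [array([250.3241, 244.8194]), array([244.7224, 263.8319])]
scene [337.632  241.2999] [(array([331, 237,  15,  18, 213], dtype=int32), array([337.4648, 245.5305]))]
lid lip top corners expect [array([282.9393, 166.2158]), array([264.8891, 168.3562])]
[[ 75  77  72  77  75  72  73 230 224 150 146  87  48  48]
 [ 73  73  72  84  81  70 102 246 182 151 121  61  49  50]
 [ 71  72  70  78  79  73 177 255 150 150 113  50  46  48]
 [ 69  69  69  72  78  78 213 230 145 168 105  47  49  50]
 [ 74  75  73  73  71  85 247 208 150 123  66  48  48  48]
 [ 73  78  75  70  62 145 255 149 153 118  51  49  50  49]
 [ 77  75  74  67  63 190 239 146 161 105  47  48  51  48]]
[ 0.487  -0.2624  0.3777]
```

The bung is in place (top-view centroid within 1 px of the expected spot), the lid edge is where a fully open lid should be, the pin is in the box and the crucible is standing on the tile. I'm handing in.

```bash
python3 -c "
from plant import r
print(r.hand_in())"
```

```text
the job is handed in; nothing more can be done
None
```

I handed the job in at about 31 s of the 72 s allowed, with the pin in the parts box, the bung wedged in the catch, the lid open and the crucible upright near the tile's middle; the hand-in returned no verdict, and I viewed 11 pictures, one over the limit of 10.

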